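# Set the gas selector to its locked port and bolt it

## Task

Set the gas selector in the hood back to its locked port: push its dial round by the upright crank handle, going the shorter way, until its spring catch drops into the seat. The pointed nose shows the seat only roughly, so bring the last part in slowly and stop when you feel the catch resist, without forcing anything. Then push the locking bolt fully home behind the catch, let go, and leave the glassware and tools around it where they are.

Things in the scene. Friction and masses are not known exactly. Their poses are not given: they have to be found in the camera images.
- selector_base: Fixed aluminium selector: round pedestal 170 mm across, 30 mm high, brass hose barbs round it, and on one side a rectangular platform that carries the catch and the bolt. Origin: on the table, on the dial's vertical axis. +x points from the axis through the catch (index direction), z up, +y is the way the bolt slides home. It and all it carries bends if more than 25 N bears on it.
- dial (a joint): Angle (rad) that the dial has turned since the start, positive anticlockwise seen from above. 0 at the start; it turns without end and stays where it is left. The dial turns against friction: about 1 to 2 N sideways at the crank handle. The shorter way needs at most 3.38 rad.
- axis_top (a point): Fixed point on the dial's axis at the height of the dial's upper face, 70 mm above the table. The dial is a grey disc 144 mm across and 12 mm thick (58 to 70 mm above the table), with a steel hub 40 mm across and 10 mm high in the middle.
- nose (a point): Point at the sharp end of the black pointed nose, a raised bar 8 mm high on the dial, running out from the hub to 70 mm from the axis. With the catch in its seat the nose points along the base's +x only to within 0.22 rad (up to 0.2 rad of error in how it is fitted, different every time, and some play).
- crank_top (a point): Centre of the top of the crank handle, an upright steel round peg 16 mm in diameter and 45 mm tall (70 to 115 mm above the table) on the dial, 55 mm from the axis, on the opposite side of the axis from the nose.
- index (a point): Fixed point over the catch guide, 80 mm from the axis along the base's +x, 55 mm above the table: where the nose points when the dial is set. The steel catch is a radial spring plunger along +x with a wedge tip; a brass pin on its tail stands 95 mm from the axis, up to 72 mm above the table, and moves with it: 5 mm towards the axis when the catch drops in.
- bolt (a joint): Travel of the locking bolt (m): 0 drawn back (start), 0.020 fully home against its stop. It slides along the base's +y against about 2 N and stays where it is left. While the catch is out of its seat, the catch's tail stands in the bolt's way and blocks it after 4 mm.
- bolt_tab (a point): Centre of the top of the bolt's upright black tab: 14 mm along the base's x, 12 mm along its y, 32 to 72 mm above the table. Push its -y face (6 mm from this point) towards +y; before it the platform is clear down to 30 mm above the table. At the start the tab is 110 mm from the axis along the base's x and 30 mm towards its -y. It moves with the bolt.
- cork_ring: Bystander: flat cork flask ring with a hole, 68 mm across, 26 mm high; origin at the centre of its underside.
- vial: Bystander: small amber vial, 22 mm across, 45 mm high; origin at the centre of its underside.
- stopper: Bystander: red-brown rubber stopper, 30 mm across, 34 mm high; origin at the centre of its underside.
- powder_jar: Bystander: white jar with a red lid, 64 mm across, 85 mm high; origin at the centre of its underside.
- reagent_bottle: Bystander: white plastic bottle, 68 mm across, 115 mm high; origin at the centre of its underside.
- cylinder_glass: Bystander: glass measuring cylinder with a wide foot, 60 mm across, 120 mm high; origin at the centre of its underside.
- tweezers: Bystander: steel tweezers, 120 mm long, lying flat; origin at the middle of their underside.
- catch_rim (a point): Fixed point where the catch's wedge tip rides, with 2.7 N, on the rim (62 mm radius) of a steel ring hidden under the dial and rigid with it. The ring has one slot, the seat. There the catch jumps in by 5 mm and resists: the sideways force at the crank handle leaps from 1 or 2 N to 7 N within 1 mm; above 9 N it is driven out and past. Let go within 2 mm of the seat, the dial centres itself.
- platform (a point): Fixed point on the platform's upper face, 30 mm above the table, 110 mm from the axis along the base's +x. The platform reaches from the pedestal to 137 mm from the axis and is 100 mm wide along y. On it are the bolt, its rail (122 to 130 mm from the axis, 44 mm above the table) and two catch guides (52 mm above the table).

How it is judged:
By the outcome, as a careful person would: the job done as asked, in the order asked, and still so for the second after the job is handed in, with the robot touching nothing.
It also fails if it takes over 54 s, if anything falls off the work surface, if the arm or the gripper's body presses on something with over 40 N, if the wrist force passes 120 N, or if a joint passes its speed limit or range.

## Robot

A 7-joint arm with a two-finger parallel gripper is mounted at the origin on the work surface. World frame = base frame: x ahead of the robot, y to its left, z up, the work surface at z = 0. Lengths are in m, angles in rad, forces in N, time in s.
With the tool pointing down it reaches from about 0.4 to 0.875 m from the base axis. Payload 19.3 kg.
Tool frame: the origin (TCP) lies midway between the tips of the shut fingers; the grasp point (between the pads) lies 19 mm behind it; z points along the fingers, y is the direction in which the jaws open and shut (so a half turn about z gives the same grasp; the last joint's range is limited). The gripper opens to 85 mm and grips with 20 to 120 N. Pads are 22 mm wide; open, the fingers measure 114 mm over their backs; the gripper's body (76 mm by 85 mm) begins 54 mm behind the grasp point. The pads swing forward as they close: fully open they stand 13 mm farther back than shut.
Start: joints at [1.239, 0.521, -0.036, 1.599, 0.021, 1.021, -0.113], TCP at [0.162, -0.604, 0.231] pointing down, gripper open.
Joint ranges: [-2.91, 2.91], [-0.3, 2.13], [-1.5, 1.42], [0.17, 2.43], [-1.26, 4.41], [0.16, 1.93], [-2.52, 2.52]. Speed limits (rad/s): [1.89, 1.89, 2.39, 2.39, 3.01, 3.01, 3.01].

## Interface

Orientations are given as [roll, pitch, yaw] about the fixed x, y, z axes, in that order (R = Rz(yaw) Ry(pitch) Rx(roll)).
In Python, from workcell import bot gives the robot as it stands.
- The arm moves only by the tool servo_tool, never from a script. Its argument "plan" is a list of rows, each a list of 5 numbers: the shift along the world's x, y, z in mm, then the turn about the world's z in rad, then the gripper's target within -1 to 1 (shut at 1, half-way at 0, fully open at -1). In form: [[tx, ty, tz, yaw, jaw], ...]. A call has exactly 10 rows; each row is the pose to reach, as a shift and turn from the pose commanded when the call began; what a row does not reach only later rows make up. A row lasts 1/12 s, in which the tool goes at most 41.7 mm and 7.16 degrees, less where a joint would pass 70% of its speed; a pose out of reach is approached as far as the arm can. A call with a gripper value outside its range is refused whole. The fingers move at their own pace and stop on an object; "squeeze" is the grip in N (left out, the last holds). Time passes only in rows, so rows that repeat a pose let the fingers close, or fill a call up. It gives the time, the measured TCP pose, the force and the opening at its end, in the units of the state.
- bot.observe(): the state, without advancing time (a new reading comes with each control period).
- bot.grab_frame(name): name is "scene" or "top" or "wrist"; returns the picture (384x512x3 uint8, blue, green, red); there is no depth.
- bot.calibration(name): a dict with "fx", "fy", "cx", "cy" (pixels), "T" (4x4, takes a point from camera to world coordinates). Camera axes: x right, y down, z forward; pixel columns grow to the right and rows downward; lengths in m; the calibration is good to about 2 mm. A picture is of the moment at which its call begins: read the wrist's pose just before it. calibration takes no time and is no camera call; for the wrist camera it gives the pose at the moment of the call.
- bot.job_done(): hands the job in, once; it reports no verdict.
The state is a dict: "clock": time; "qpos": joint angles; "qd": joint speeds; "joint_efforts": joint torques, N m; "position": TCP position; "tool_rot": TCP orientation; "force": force on the tool from outside, world axes, zero at the start; "moment": the same for the moment, N m; "grip_width": finger opening in m.
Only numpy, scipy, OpenCV 4.12 (cv2) and the standard library are available. Lean on these libraries where they do the work, as an engineer would, in place of code of your own. Each camera call takes 0.05 s, during which the arm holds its last target.

## Working session

There is one attempt and no reset: what is moved stays moved. The work goes in short steps, Python scripts to look and compute and a tool call to move; the robot and the scene stay as the last step left them, time stands still between calls to the robot, and variables do not carry over. Pictures are saved under pics/ and viewed, and the job is handed in when it is done.

Besides the shell and the picture viewer there is one more tool, called after "Request:" by a JSON object that holds its "api" and its "payload", one argument or row to a line. servo_tool: Moves the arm, as the interface text tells. Its arguments: {"type":"object","properties":{"plan":{"type":"array","items":{"type":"array","items":{"type":"number"}}},"squeeze":{"type":"number"}},"required":["plan"]}

```bash
mkdir -p pics; ls; python3 - <<'E'
from workcell import bot
import cv2
s=bot.observe();print({k:(v if not hasattr(v,'round') else v) for k,v in s.items()})
for n in("scene","top","wrist"):
    c=bot.calibration(n);print(n,c)
    cv2.imwrite(f"pics/{n}0.png",bot.grab_frame(n))
E
```

```text
pics
{'clock': 0.0, 'qpos': array([ 1.23875549,  0.5220241 , -0.03632731,  1.59995977,  0.0212164 ,
        1.02110602, -0.11276358]), 'qd': array([-0.000416  ,  0.00063222, -0.00111781, -0.00047013,  0.00105634,
       -0.00015198, -0.0016303 ]), 'joint_efforts': array([ 8.47029460e-04, -9.27115774e+01,  1.98079124e+00, -3.69941247e+01,
        1.79088529e-02,  8.04350653e-03, -3.21892639e-05]), 'position': array([ 0.1616664 , -0.60340127,  0.23073673]), 'tool_rot': array([-3.14048474e+00,  9.23846747e-05,  2.61874966e-01]), 'force': array([-0.26952492,  0.53075534,  0.47550965]), 'moment': array([0.03524635, 0.00936664, 0.02720586]), 'grip_width': 0.08558356276345212}
scene {'fx': 429.75938780297963, 'fy': 429.75938780297963, 'cx': 251.58592401452157, 'cy': 191.66329958491988, 'T': array([[-0.42870269,  0.58407254, -0.68925559,  1.44745391],
       [ 0.90329065,  0.29123678, -0.31503513,  0.42091121],
       [ 0.0167332 , -0.75765454, -0.65244126,  0.99002426],
       [ 0.        ,  0.        ,  0.        ,  1.        ]])}
top {'fx': 424.05045842225337, 'fy': 424.05045842225337, 'cx': 254.86941490878155, 'cy': 192.61140141382805, 'T': array([[-0.02048044, -0.98895409,  0.1468004 ,  0.32519928],
       [-0.99977982,  0.01958755, -0.00752549, -0.01064856],
       [ 0.0045669 , -0.1469222 , -0.98913751,  1.2140629 ],
       [ 0.        ,  0.        ,  0.        ,  1.        ]])}
wrist {'fx': 286.05163339515855, 'fy': 286.05163339515855, 'cx': 252.40154028711322, 'cy': 196.78302302183405, 'T': array([[ 0.25910118, -0.91468029, -0.31020405,  0.24229181],
       [-0.96584808, -0.24604471, -0.08123726, -0.58261078],
       [-0.00201794,  0.32065866, -0.94719267,  0.37389516],
       [ 0.        ,  0.        ,  0.        ,  1.        ]])}
```

View pics/scene0.png

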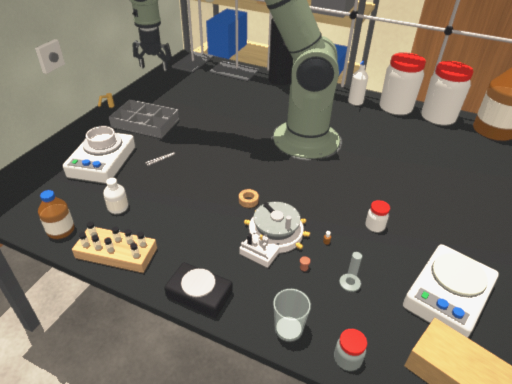

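View pics/top0.png

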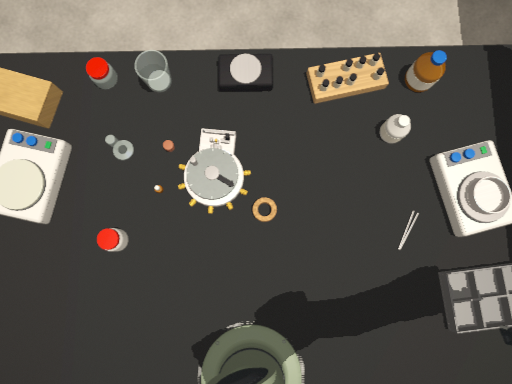

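The top view shows the selector near (213,175), the platform above it towards +x, the nose pointing lower right near (235,185) and the crank near (194,162). I'll zoom in next.

```bash
python3 - <<'E'
import cv2
a=cv2.imread("pics/top0.png")[115:225,150:290];cv2.imwrite("pics/topz.png",cv2.resize(a,None,fx=5.5,fy=5.4,interpolation=cv2.INTER_CUBIC))
a=cv2.imread("pics/scene0.png")[180:280,220:350];cv2.imwrite("pics/scenez.png",cv2.resize(a,None,fx=6,fy=6,interpolation=cv2.INTER_CUBIC))
E
```

```text
(no output)
```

View pics/topz.png

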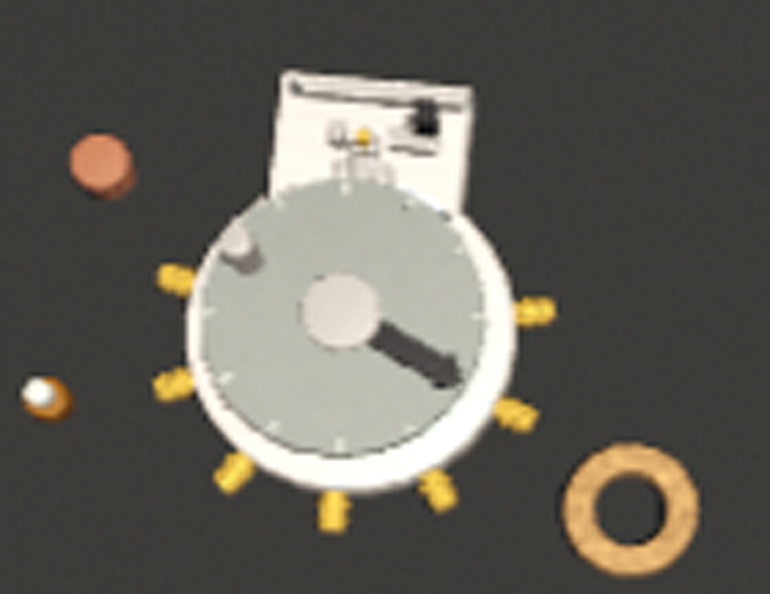

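View pics/scenez.png

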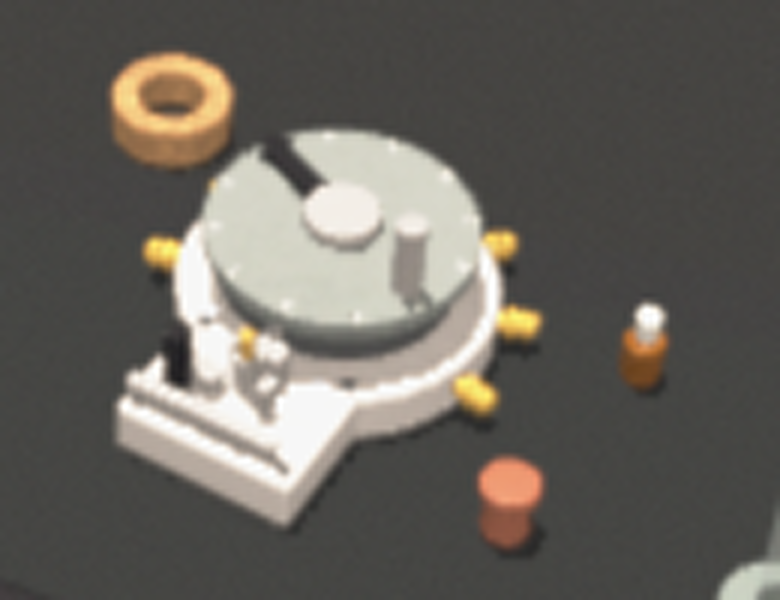

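```bash
cat > h.py <<'E'
import numpy as np
from workcell import bot
def ray(c,u,v,z):
    T=c["T"];d=T[:3,:3]@np.array([(u-c["cx"])/c["fx"],(v-c["cy"])/c["fy"],1.]);o=T[:3,3]
    return o+d*(z-o[2])/d[2]
def proj(c,p):
    T=c["T"];q=T[:3,:3].T@(np.asarray(p)-T[:3,3]);return np.array([c["fx"]*q[0]/q[2]+c["cx"],c["fy"]*q[1]/q[2]+c["cy"]])
E
python3 - <<'E'
from h import *
t=bot.calibration("top");s=bot.calibration("scene")
f=lambda x,y:((x+.5)/5.5-.5+150,(y+.5)/5.4-.5+115)
g=lambda x,y:((x+.5)/6-.5+220,(y+.5)/6-.5+180)
for n,z,p,q in(("hub",.08,(342,310),(342,212)),("dial",.07,(342.5,318),None),("crank",.115,(238,238),(412,222)),("nose",.078,(455,385),(265,142)),("pin",.072,(363,135),(247,335)),("tab",.072,(425,105),(178,335)),
 ("platL",.03,(287,72),(287,522)),("platR",.03,(472,90),(118,405)),
 ("cork",.026,(631,508),(172,95)),("stopper",.034,(100,162),(511,482)),("vial",.045,(40,392),(650,320))):
    print(n,ray(t,*f(*p),z).round(4),ray(s,*g(*q),z).round(4) if q else '')
E
```

```text
hub [0.5525 0.0969 0.08  ] [0.5504 0.0967 0.08  ]
dial [0.5504 0.0976 0.07  ] 
crank [0.5825 0.1434 0.115 ] [0.5762 0.1425 0.115 ]
nose [0.5135 0.0415 0.078 ] [0.5175 0.0389 0.078 ]
pin [0.6455 0.0865 0.072 ] [0.6431 0.0859 0.072 ]
tab [0.6608 0.0551 0.072 ] [0.658  0.0557 0.072 ]
platL [0.6927 0.1297 0.03  ] [0.7087 0.138  0.03  ]
platR [0.6809 0.0328 0.03  ] [0.678  0.0329 0.03  ]
cork [ 0.4553 -0.0454  0.026 ] [ 0.4518 -0.0463  0.026 ]
stopper [0.644  0.2265 0.034 ] [0.6417 0.2261 0.034 ]
vial [0.5194 0.2535 0.045 ] [0.5193 0.2552 0.045 ]
```

Request:
{"api": "servo_tool", "payload": {
  "plan": [
    [20,35,0,0.06,0],
    [40,70,0,0.12,0.2],
    [60,105,0,0.18,0.2],
    [80,140,0,0.24,0.2],
    [100,175,0,0.3,0.2],
    [120,210,0,0.36,0.2],
    [140,245,0,0.42,0.2],
    [160,280,0,0.48,0.2],
    [180,315,0,0.54,0.2],
    [200,350,0,0.6,0.2]
  ]
}}

```text
clock: 0.98
position: [0.3621, -0.2519, 0.2314]
tool_rot: [3.141, 0.0, 0.865]
force: [2.1, -0.9, -1.2]
grip_width: 0.0344
```

Request:
{"api": "servo_tool", "payload": {
  "plan": [
    [20,35,0,0.03,0.2],
    [40,70,0,0.06,0.2],
    [60,105,0,0.09,0.2],
    [80,140,0,0.12,0.2],
    [100,175,0,0.15,0.2],
    [120,210,0,0.15,0.2],
    [140,245,0,0.15,0.2],
    [160,280,0,0.15,0.2],
    [180,315,0,0.15,0.2],
    [200,350,0,0.15,0.2]
  ]
}}

```text
clock: 1.82
position: [0.5623, 0.0981, 0.2311]
tool_rot: [-3.142, 0.0, 1.011]
force: [0.8, -0.1, -0.6]
grip_width: 0.0339
```

```bash
python3 - <<'E'
from h import *
import cv2,pickle
c=bot.calibration("wrist");im=bot.grab_frame("wrist");pickle.dump(c,open("cw1.pkl","wb"))
cv2.imwrite("pics/w1.png",im);cv2.imwrite("pics/w1z.png",cv2.resize(im,(800,600),interpolation=cv2.INTER_CUBIC))
print(bot.observe()["position"])
E
```

```text
[0.56453613 0.10598697 0.23121012]
```

View pics/w1z.png

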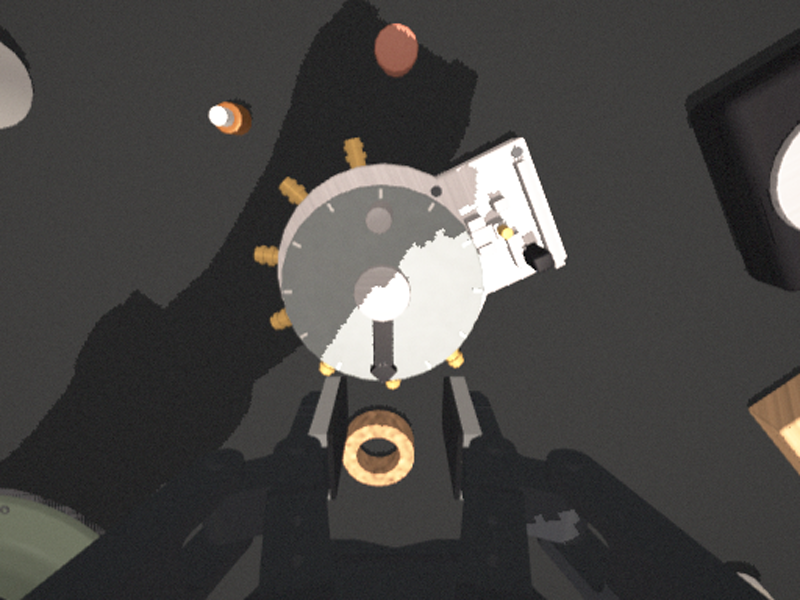

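The wrist view shows the crank top at (378,218), the hub at (382,294), the nose tip at (384,378), the pin at (507,232) and the tab at (538,257), all in the 800x600 picture.

```bash
python3 - <<'E'
from h import *
import pickle
c=pickle.load(open("cw1.pkl","rb"));k=512/800
P={}
for n,z,p in(("hub",.08,(382,293.5)),("dial",.07,(382,282)),("dtop",.07,(381,186)),("dbot",.07,(384,381)),("dL",.07,(279,283)),("dR",.07,(484,284)),("crank",.115,(378,219)),("nose",.078,(384,378)),("pin",.072,(507,232)),("tab",.072,(536,252)),("pA",.03,(524,138)),("pB",.03,(565,265))):
    P[n]=ray(c,(p[0]+.5)*k-.5,(p[1]+.5)*k-.5,z);print(n,P[n].round(4))
a=P["hub"];
for n in("crank","nose","pin","tab"):
    d=P[n]-a;print(n,np.hypot(*d[:2]).round(4),np.degrees(np.arctan2(d[1],d[0])).round(1))
d=P["pA"]-P["pB"];print(np.hypot(*d[:2]),np.degrees(np.arctan2(d[1],d[0]))-90)
E
```

```text
hub [0.5522 0.0969 0.08  ]
dial [0.5548 0.1016 0.07  ]
dtop [0.5895 0.1571 0.07  ]
dbot [0.5142 0.0351 0.07  ]
dL [0.4928 0.1395 0.07  ]
dR [0.6151 0.0622 0.07  ]
crank [0.5807 0.1442 0.115 ]
nose [0.518  0.0407 0.078 ]
pin [0.6455 0.0868 0.072 ]
tab [0.656  0.0641 0.072 ]
pA [0.6925 0.1292 0.03  ]
pB [0.6776 0.0282 0.03  ]
crank 0.0552 58.8
nose 0.0658 -121.3
pin 0.0939 -6.2
tab 0.1089 -17.5
0.10209842676419881 -8.386932734423823
```

```bash
python3 - <<'E'
from h import *
s=bot.observe();print(s["position"],s["tool_rot"],s["force"],s["clock"],s["qpos"])
E
```

```text
[0.56453613 0.10598697 0.23121012] [-3.14031727 -0.00441272  1.01764161] [-5.83845193  8.03102521 -3.32523234] 1.8667 [ 0.06174874  0.47521602 -0.48495269  1.72070639  0.25098843  1.00536371
 -1.06548159]
```

Request:
{"api": "servo_tool", "payload": {
  "plan": [
    [5,12,-5,0.01,0.2],
    [10,24,-20,0.01,0.2],
    [15,36,-35,0.01,0.2],
    [19,47,-50,0.01,0.2],
    [19,47,-65,0.01,0.2],
    [19,47,-80,0.01,0.2],
    [19,47,-90,0.01,0.2],
    [19,47,-95,0.01,0.2],
    [19,47,-95,0.01,0.2],
    [19,47,-95,0.01,0.2]
  ]
}}

```text
clock: 2.7
position: [0.5809, 0.143, 0.1366]
tool_rot: [3.141, -0.0, 1.021]
force: [0.4, -0.6, 0.3]
grip_width: 0.034
```

```bash
python3 - <<'E'
from h import *
import cv2
im=bot.grab_frame("wrist")
cv2.imwrite("pics/w2z.png",cv2.resize(im,(800,600),interpolation=cv2.INTER_CUBIC))
s=bot.observe();print(s["position"],s["tool_rot"],s["force"],s["clock"])
c=bot.calibration("wrist");print("axis/crank px (800 scale)",proj(c,[.5522,.0969,.08])*800/512,proj(c,[.5807,.1442,.115])*800/512)
E
```

```text
[0.58106899 0.14313687 0.1369935 ] [ 3.14097927e+00 -5.39301525e-04  1.02142993e+00] [-0.49018405 -0.28722227 -0.63612444] 2.75
axis/crank px (800 scale) [391.810795   433.79666283] [390.17393366 368.24015096]
```

View pics/w2z.png

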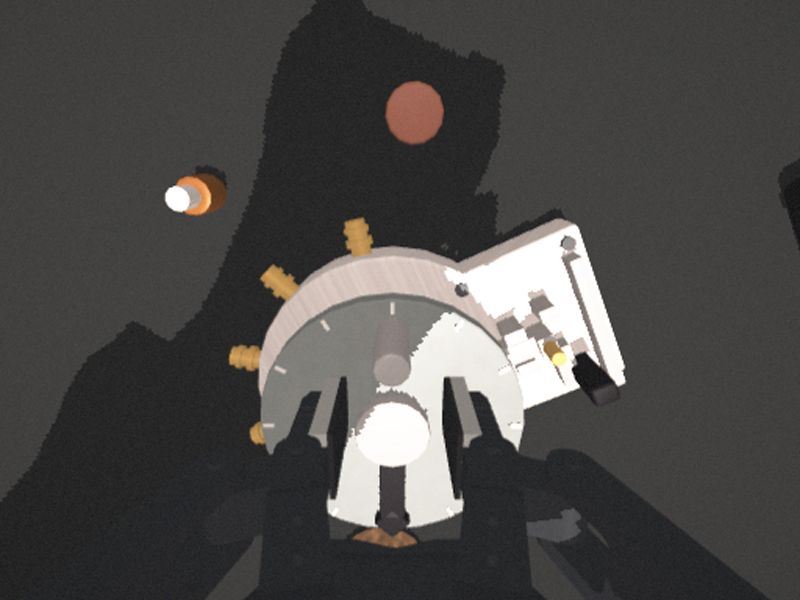

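The peg is centred between the fingers: crank at (390,368), fingers at about 330 and 460. The projections agree with it, so I'll descend around it.

Request:
{"api": "servo_tool", "payload": {
  "plan": [
    [0,1,-8,0.0,0.2],
    [0,1,-18,0.0,0.2],
    [0,1,-28,0.0,0.2],
    [0,1,-38,0.0,0.2],
    [0,1,-46,0.0,0.3],
    [0,1,-51,0.0,0.4],
    [0,1,-52,0.0,0.45],
    [0,1,-52,0.0,0.45],
    [0,1,-52,0.0,0.45],
    [0,1,-52,0,0.45]
  ]
}}

```text
clock: 3.58
position: [0.581, 0.1444, 0.0847]
tool_rot: [3.141, -0.001, 1.022]
force: [-0.0, -0.3, -0.2]
grip_width: 0.0236
```

```bash
python3 - <<'E'
from h import *
ax=np.array([.5522,.0969]);r=.055
s=bot.observe();print(s["position"],s["tool_rot"],s["force"],s["grip_width"])
p0=np.array([.5807,.144]) ; 
# rows
th=np.radians(58.8)
for i in range(1,31):
    a=th+np.radians(4.4*i) if i<=24 else None
    if a is None: break
    p=ax+r*np.array([np.cos(a),np.sin(a)])
    print(i,round(np.degrees(a),1),((p-p0)*1000).round(1),round(np.radians(4.4*i),3))
E
```

```text
[0.58098758 0.14438594 0.08470426] [ 3.14117358e+00 -5.02652436e-04  1.02175602e+00] [-0.02326252 -0.29346174 -0.17438217] 0.023569196831357577
1 63.2 [-3.7  2. ] 0.077
2 67.6 [-7.5  3.8] 0.154
3 72.0 [-11.5   5.2] 0.23
4 76.4 [-15.6   6.4] 0.307
5 80.8 [-19.7   7.2] 0.384
6 85.2 [-23.9   7.7] 0.461
7 89.6 [-28.1   7.9] 0.538
8 94.0 [-32.3   7.8] 0.614
9 98.4 [-36.5   7.3] 0.691
10 102.8 [-40.7   6.5] 0.768
11 107.2 [-44.8   5.4] 0.845
12 111.6 [-48.7   4. ] 0.922
13 116.0 [-52.6   2.3] 0.998
14 120.4 [-56.3   0.3] 1.075
15 124.8 [-59.9  -1.9] 1.152
16 129.2 [-63.3  -4.5] 1.229
17 133.6 [-66.4  -7.3] 1.306
18 138.0 [-69.4 -10.3] 1.382
19 142.4 [-72.1 -13.5] 1.459
20 146.8 [-74.5 -17. ] 1.536
21 151.2 [-76.7 -20.6] 1.613
22 155.6 [-78.6 -24.4] 1.689
23 160.0 [-80.2 -28.3] 1.766
24 164.4 [-81.5 -32.3] 1.843
```

Request:
{"api": "servo_tool", "payload": {
  "plan": [
    [-2,1,0,0.04,0.45],
    [-3.7,2,0,0.077,0.45],
    [-5.6,2.9,0,0.115,0.45],
    [-7.5,3.8,0,0.154,0.45],
    [-11.5,5.2,0,0.23,0.45],
    [-15.6,6.4,0,0.307,0.45],
    [-19.7,7.2,0,0.384,0.45],
    [-23.9,7.7,0,0.461,0.45],
    [-28.1,7.9,0,0.538,0.45],
    [-32.3,7.8,0,0.614,0.45]
  ]
}}

```text
clock: 4.42
position: [0.5492, 0.1525, 0.085]
tool_rot: [3.139, -0.001, 1.639]
force: [2.8, 0.6, -2.4]
grip_width: 0.0235
```

```bash
python3 - <<'E'
from h import *
import cv2
ax=np.array([.5522,.0969])
s=bot.observe();print(s["position"],s["tool_rot"],s["force"],s["grip_width"])
d=s["position"][:2]-ax;print(np.hypot(*d),np.degrees(np.arctan2(d[1],d[0])))
im=bot.grab_frame("wrist")
cv2.imwrite("pics/w3z.png",cv2.resize(im,(800,600),interpolation=cv2.INTER_CUBIC))
E
```

```text
[0.54918124 0.15245762 0.0849828 ] [ 3.13941275e+00 -6.88453200e-04  1.63948522e+00] [ 2.75573514  0.56800203 -2.39975563] 0.023494549158001327
0.05563956901741225 93.11015081011301
```

View pics/w3z.png

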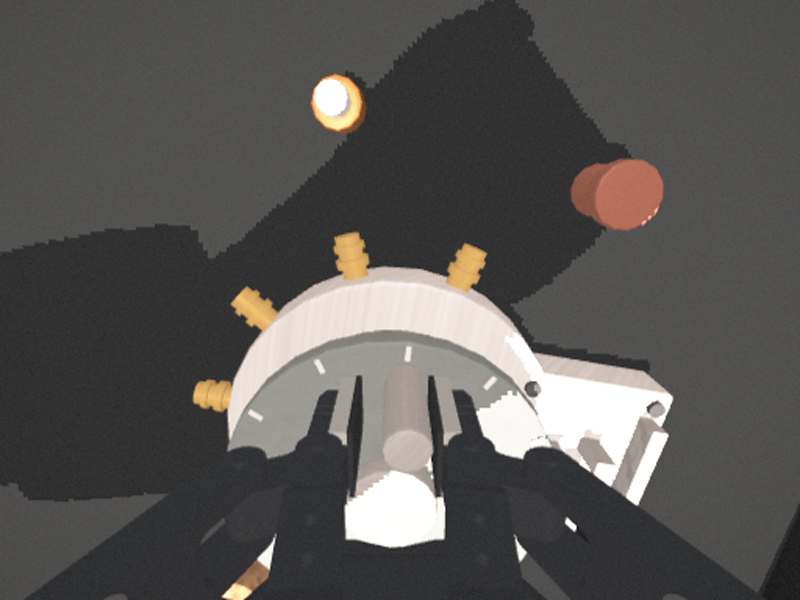

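The crank is following, and rests against the trailing (right) finger at (408,445).

Request:
{"api": "servo_tool", "payload": {
  "plan": [
    [-4.2,-0.5,0,0.077,0.45],
    [-8.4,-1.3,0,0.154,0.45],
    [-12.5,-2.4,0,0.231,0.45],
    [-16.4,-3.8,0,0.308,0.45],
    [-20.3,-5.5,0,0.384,0.45],
    [-24.0,-7.5,0,0.461,0.45],
    [-27.6,-9.7,0,0.538,0.45],
    [-31.0,-12.3,0,0.615,0.45],
    [-34.1,-15.1,0,0.692,0.45],
    [-37.1,-18.1,0,0.768,0.45]
  ]
}}

```text
clock: 5.3
position: [0.5117, 0.1347, 0.0848]
tool_rot: [3.14, 0.0, 2.406]
force: [0.9, 1.8, 0.5]
grip_width: 0.0237
```

```bash
cat > st.py <<'E'
from h import *
ax=np.array([.5522,.0969])
s=bot.observe();print(s["position"].round(4),s["tool_rot"].round(3),s["force"].round(2),round(s["grip_width"],4))
d=s["position"][:2]-ax;a=np.arctan2(d[1],d[0]);print(np.hypot(*d).round(4),np.degrees(a).round(2),"tangential F",(s["force"][:2]@[-np.sin(a),np.cos(a)]).round(2),"radial",(s["force"][:2]@[np.cos(a),np.sin(a)]).round(2))
E
python3 st.py
```

```text
[0.5117 0.1347 0.0848] [3.14  0.    2.406] [0.87 1.82 0.46] 0.0237
0.0554 136.98 tangential F -1.92 radial 0.61
```

Request:
{"api": "servo_tool", "payload": {
  "plan": [
    [-1.4,-1.6,0,0.038,0.45],
    [-2.7,-3.2,0,0.077,0.45],
    [-4.0,-4.9,0,0.115,0.45],
    [-5.1,-6.7,0,0.154,0.45],
    [-6.2,-8.5,0,0.192,0.45],
    [-7.3,-10.3,0,0.231,0.45],
    [-8.3,-12.2,0,0.269,0.45],
    [-9.2,-14.1,0,0.307,0.45],
    [-9.7,-15.3,0,0.332,0.45],
    [-9.7,-15.3,0,0.332,0.45]
  ]
}}

```text
clock: 6.13
position: [0.5018, 0.1187, 0.0845]
tool_rot: [3.141, 0.0, 2.736]
force: [-0.2, 1.7, 0.1]
grip_width: 0.0237
```

```bash
python3 st.py; python3 - <<'E'
from h import *
import cv2
im=bot.grab_frame("wrist")
cv2.imwrite("pics/w4z.png",cv2.resize(im,(800,600),interpolation=cv2.INTER_CUBIC))
im=bot.grab_frame("top")
cv2.imwrite("pics/t4z.png",cv2.resize(im[115:225,150:290],None,fx=5.5,fy=5.4,interpolation=cv2.INTER_CUBIC))
# fine path
ax=np.array([.5522,.0969]);p=lambda a:1000*(.055*np.array([np.cos(a),np.sin(a)]))
a0=np.radians(157)
for i in range(0,40,2):
    a=a0+i/55; print(i,np.degrees(a).round(1),(p(a)-p(a0)).round(1),round(i/55,3))
E
```

```text
[0.5018 0.1187 0.0845] [3.141 0.    2.736] [-0.16  1.73  0.14] 0.0237
0.0549 156.62 tangential F -1.53 radial 0.83
0 157.0 [0. 0.] 0.0
2 159.1 [-0.7 -1.9] 0.036
4 161.2 [-1.4 -3.7] 0.073
6 163.3 [-2.  -5.6] 0.109
8 165.3 [-2.6 -7.6] 0.145
10 167.4 [-3.1 -9.5] 0.182
12 169.5 [ -3.5 -11.5] 0.218
14 171.6 [ -3.8 -13.4] 0.255
16 173.7 [ -4.  -15.4] 0.291
18 175.8 [ -4.2 -17.4] 0.327
20 177.8 [ -4.3 -19.4] 0.364
22 179.9 [ -4.4 -21.4] 0.4
24 182.0 [ -4.3 -23.4] 0.436
26 184.1 [ -4.2 -25.4] 0.473
28 186.2 [ -4.1 -27.4] 0.509
30 188.3 [ -3.8 -29.4] 0.545
32 190.3 [ -3.5 -31.4] 0.582
34 192.4 [ -3.1 -33.3] 0.618
36 194.5 [ -2.6 -35.3] 0.655
38 196.6 [ -2.1 -37.2] 0.691
```

View pics/w4z.png

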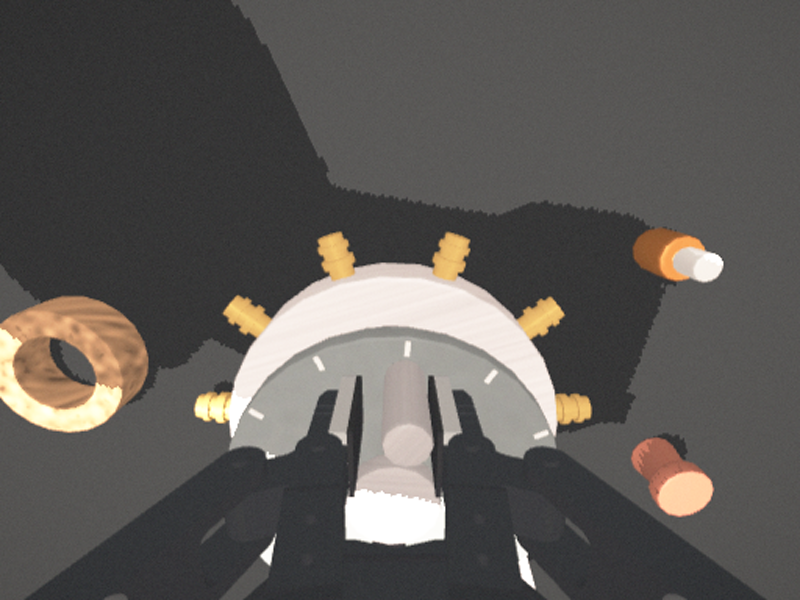

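View pics/t4z.png

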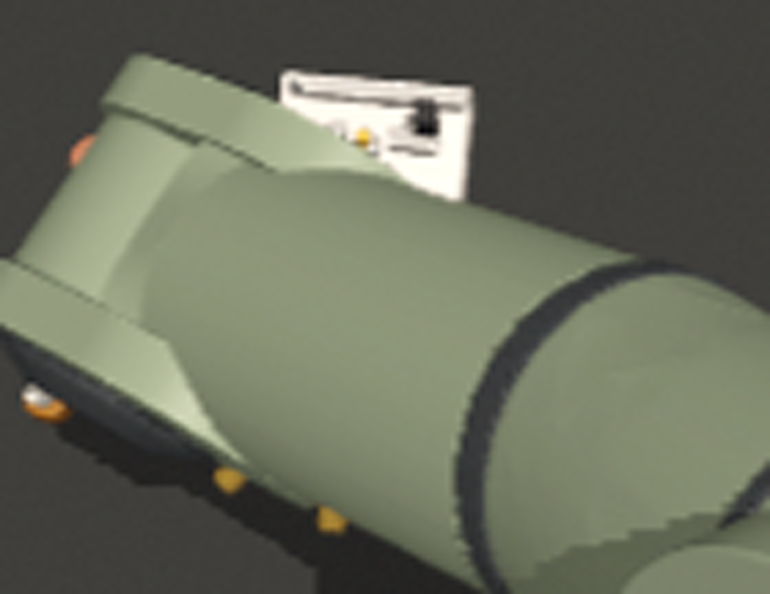

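Request:
{"api": "servo_tool", "payload": {
  "plan": [
    [-0.3,-0.9,0,0.018,0.45],
    [-0.7,-1.9,0,0.036,0.45],
    [-1.0,-2.8,0,0.055,0.45],
    [-1.4,-3.7,0,0.073,0.45],
    [-1.7,-4.6,0,0.091,0.45],
    [-2.0,-5.6,0,0.109,0.45],
    [-2.0,-5.6,0,0.109,0.45],
    [-2.0,-5.6,0,0.109,0.45],
    [-2.0,-5.6,0,0.109,0.45],
    [-2.0,-5.6,0,0.109,0.45]
  ]
}}

```text
clock: 7.07
position: [0.4995, 0.113, 0.0842]
tool_rot: [-3.141, -0.0, 2.844]
force: [-0.2, -0.7, -0.5]
grip_width: 0.0235
```

```bash
python3 st.py; python3 - <<'E'
from h import *
import cv2
im=bot.grab_frame("scene");cv2.imwrite("pics/s5.png",im)
cv2.imwrite("pics/s5z.png",cv2.resize(im[180:280,220:350],None,fx=6,fy=6,interpolation=cv2.INTER_CUBIC))
E
```

```text
[0.4995 0.113  0.0842] [-3.141 -0.     2.844] [-0.16 -0.66 -0.54] 0.0235
0.0551 163.02 tangential F 0.68 radial -0.04
```

View pics/s5z.png

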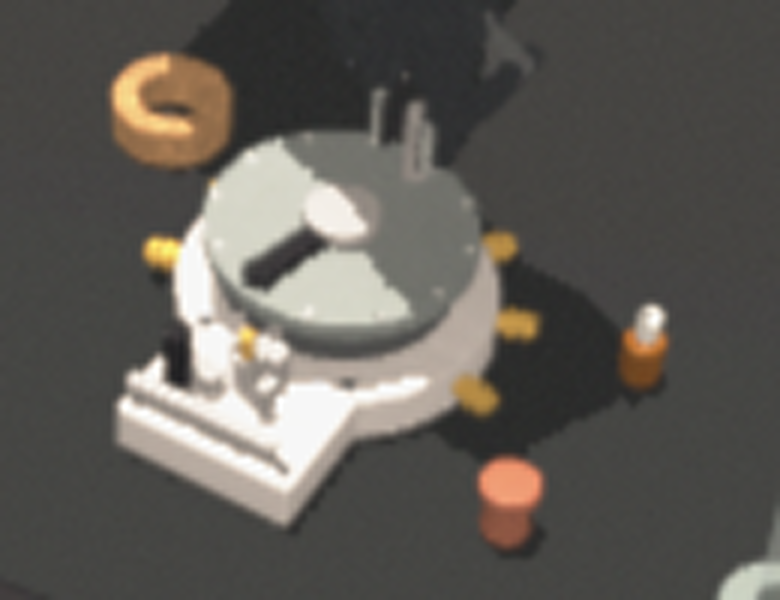

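The nose now points short of the platform. The pin, at about (247,340), looks about where it was. I'll compare it numerically.

```bash
cat > pin.py <<'E'
from h import *
import cv2,sys
def pin(im,c):
    u,v=proj(c,[.6455,.0865,.068]);u,v=int(round(u)),int(round(v))
    p=im[v-7:v+8,u-7:u+8].astype(float);w=np.clip(p[:,:,2]-p[:,:,0]-40,0,None)
    yy,xx=np.mgrid[v-7:v+8,u-7:u+8];return (xx*w).sum()/w.sum(),(yy*w).sum()/w.sum(),w.sum()
if __name__=="__main__":
    for n in sys.argv[1:]:
        c=bot.calibration("scene");im=cv2.imread(n) if n!="live" else bot.grab_frame("scene")
        print(n,np.round(pin(im,c),2))
E
python3 pin.py pics/scene0.png pics/s5.png; python3 -c "
from h import *
c=bot.calibration('scene');print(proj(c,[.6455,.0865,.068]),proj(c,[.6405,.0870,.068]))"
```

```text
pics/scene0.png [260.79 236.33 834.  ]
pics/s5.png [260.79 236.35 837.  ]
[260.55894713 236.96493396] [261.41866201 235.90277772]
```

Request:
{"api": "servo_tool", "payload": {
  "plan": [
    [-0.1,-0.3,0,0.006,0.45],
    [-0.2,-0.6,0,0.012,0.45],
    [-0.3,-1.0,0,0.018,0.45],
    [-0.4,-1.3,0,0.024,0.45],
    [-0.5,-1.5,0,0.028,0.45],
    [-0.5,-1.5,0,0.028,0.45],
    [-0.5,-1.5,0,0.028,0.45],
    [-0.5,-1.5,0,0.028,0.45],
    [-0.5,-1.5,0,0.028,0.45],
    [-0.5,-1.5,0,0.028,0.45]
  ]
}}

```text
clock: 7.95
position: [0.4991, 0.1116, 0.0843]
tool_rot: [-3.141, -0.0, 2.873]
force: [0.8, 1.3, -0.3]
grip_width: 0.0234
```

```bash
python3 st.py; python3 pin.py live
```

```text
[0.4991 0.1116 0.0843] [-3.141 -0.     2.873] [ 0.78  1.26 -0.28] 0.0234
0.0551 164.57 tangential F -1.42 radial -0.42
live [260.79 236.34 834.  ]
```

Contact again, with friction of 1.4 N. I'll creep in 1 mm steps.

Request:
{"api": "servo_tool", "payload": {
  "plan": [
    [-0.1,-0.3,0,0.006,0.45],
    [-0.2,-0.7,0,0.012,0.45],
    [-0.3,-1.0,0,0.018,0.45],
    [-0.3,-1.0,0,0.018,0.45],
    [-0.3,-1.0,0,0.018,0.45],
    [-0.3,-1.0,0,0.018,0.45],
    [-0.3,-1.0,0,0.018,0.45],
    [-0.3,-1.0,0,0.018,0.45],
    [-0.3,-1.0,0,0.018,0.45],
    [-0.3,-1.0,0,0.018,0.45]
  ]
}}

```text
clock: 8.83
position: [0.4989, 0.1105, 0.0843]
tool_rot: [-3.141, 0.0, 2.891]
force: [0.8, 0.2, -0.0]
grip_width: 0.0238
```

```bash
python3 st.py; python3 pin.py live
```

```text
[0.4989 0.1105 0.0843] [-3.141  0.     2.891] [ 0.84  0.25 -0.03] 0.0238
0.0551 165.69 tangential F -0.45 radial -0.75
live [260.8  236.35 832.  ]
```

Request:
{"api": "servo_tool", "payload": {
  "plan": [
    [0,-0.1,0,0.002,0.45],
    [-0.1,-0.3,0,0.004,0.45],
    [-0.1,-0.4,0,0.007,0.45],
    [-0.1,-0.6,0,0.01,0.45],
    [-0.2,-0.7,0,0.013,0.45],
    [-0.2,-0.8,0,0.015,0.45],
    [-0.2,-0.9,0,0.017,0.45],
    [-0.2,-1.0,0,0.018,0.45],
    [-0.2,-1.1,0,0.02,0.45],
    [-0.2,-1.1,0,0.02,0.45]
  ]
}}

```text
clock: 9.72
position: [0.4986, 0.1095, 0.0843]
tool_rot: [-3.142, -0.0, 2.911]
force: [0.5, 1.1, 0.6]
grip_width: 0.0234
```

```bash
python3 st.py; python3 pin.py live
```

```text
[0.4986 0.1095 0.0843] [-3.142 -0.     2.911] [0.46 1.12 0.62] 0.0234
0.0551 166.78 tangential F -1.2 radial -0.19
live [260.79 236.36 833.  ]
```

Request:
{"api": "servo_tool", "payload": {
  "plan": [
    [0,-0.1,0,0.002,0.45],
    [-0.1,-0.3,0,0.004,0.45],
    [-0.1,-0.4,0,0.007,0.45],
    [-0.1,-0.6,0,0.01,0.45],
    [-0.2,-0.7,0,0.013,0.45],
    [-0.2,-0.8,0,0.015,0.45],
    [-0.2,-0.9,0,0.017,0.45],
    [-0.2,-1.0,0,0.018,0.45],
    [-0.2,-1.1,0,0.02,0.45],
    [-0.2,-1.1,0,0.02,0.45]
  ]
}}

```text
clock: 10.6
position: [0.4984, 0.1083, 0.0843]
tool_rot: [-3.141, -0.0, 2.931]
force: [0.3, 1.5, -0.3]
grip_width: 0.0234
```

```bash
python3 st.py; python3 pin.py live
```

```text
[0.4984 0.1083 0.0843] [-3.141 -0.     2.931] [ 0.34  1.53 -0.28] 0.0234
0.055 168.0 tangential F -1.57 radial -0.02
live [260.79 236.37 830.  ]
```

Request:
{"api": "servo_tool", "payload": {
  "plan": [
    [0,-0.1,0,0.002,0.45],
    [-0.1,-0.3,0,0.004,0.45],
    [-0.1,-0.4,0,0.007,0.45],
    [-0.1,-0.6,0,0.01,0.45],
    [-0.2,-0.7,0,0.013,0.45],
    [-0.2,-0.8,0,0.015,0.45],
    [-0.2,-0.9,0,0.017,0.45],
    [-0.2,-1.0,0,0.018,0.45],
    [-0.2,-1.1,0,0.02,0.45],
    [-0.2,-1.1,0,0.02,0.45]
  ]
}}

```text
clock: 11.48
position: [0.4982, 0.1073, 0.0843]
tool_rot: [-3.142, -0.0, 2.951]
force: [-0.4, 1.1, -0.3]
grip_width: 0.0234
```

```bash
python3 st.py; python3 pin.py live
```

```text
[0.4982 0.1073 0.0843] [-3.142 -0.     2.951] [-0.43  1.12 -0.32] 0.0234
0.055 169.12 tangential F -1.02 radial 0.63
live [260.8  236.37 827.  ]
```

Request:
{"api": "servo_tool", "payload": {
  "plan": [
    [0,-0.1,0,0.002,0.45],
    [-0.1,-0.3,0,0.004,0.45],
    [-0.1,-0.4,0,0.007,0.45],
    [-0.1,-0.6,0,0.01,0.45],
    [-0.2,-0.7,0,0.013,0.45],
    [-0.2,-0.8,0,0.015,0.45],
    [-0.2,-0.9,0,0.017,0.45],
    [-0.2,-1.0,0,0.018,0.45],
    [-0.2,-1.1,0,0.02,0.45],
    [-0.2,-1.1,0,0.02,0.45]
  ]
}}

```text
clock: 12.37
position: [0.498, 0.1062, 0.0843]
tool_rot: [-3.142, -0.0, 2.971]
force: [-1.2, 0.9, -0.3]
grip_width: 0.0235
```

```bash
python3 st.py; python3 pin.py live
```

```text
[0.498  0.1062 0.0843] [-3.142 -0.     2.971] [-1.2   0.91 -0.33] 0.0235
0.055 170.3 tangential F -0.69 radial 1.34
live [260.79 236.36 824.  ]
```

Request:
{"api": "servo_tool", "payload": {
  "plan": [
    [0,-0.1,0,0.002,0.45],
    [0,-0.3,0,0.004,0.45],
    [-0.1,-0.4,0,0.007,0.45],
    [-0.1,-0.6,0,0.01,0.45],
    [-0.1,-0.7,0,0.013,0.45],
    [-0.1,-0.8,0,0.015,0.45],
    [-0.1,-0.9,0,0.017,0.45],
    [-0.1,-1.0,0,0.018,0.45],
    [-0.1,-1.1,0,0.02,0.45],
    [-0.1,-1.1,0,0.02,0.45]
  ]
}}

```text
clock: 13.25
position: [0.4979, 0.1051, 0.0843]
tool_rot: [-3.142, -0.0, 2.991]
force: [0.3, 2.3, -0.1]
grip_width: 0.0232
```

```bash
python3 st.py; python3 pin.py live
```

```text
[0.4979 0.1051 0.0843] [-3.142 -0.     2.991] [ 0.3   2.31 -0.06] 0.0232
0.0549 171.45 tangential F -2.33 radial 0.05
live [260.79 236.37 826.  ]
```

Request:
{"api": "servo_tool", "payload": {
  "plan": [
    [0,-0.1,0,0.002,0.45],
    [0,-0.3,0,0.004,0.45],
    [-0.1,-0.4,0,0.007,0.45],
    [-0.1,-0.6,0,0.01,0.45],
    [-0.1,-0.7,0,0.013,0.45],
    [-0.1,-0.8,0,0.015,0.45],
    [-0.1,-0.9,0,0.017,0.45],
    [-0.1,-1.0,0,0.018,0.45],
    [-0.1,-1.1,0,0.02,0.45],
    [-0.1,-1.1,0,0.02,0.45]
  ]
}}

```text
clock: 14.13
position: [0.4978, 0.104, 0.0843]
tool_rot: [-3.142, -0.0, 3.011]
force: [-1.0, 0.9, 0.8]
grip_width: 0.0233
```

```bash
python3 st.py; python3 pin.py live
```

```text
[0.4978 0.104  0.0843] [-3.142 -0.     3.011] [-0.95  0.89  0.78] 0.0233
0.0548 172.57 tangential F -0.76 radial 1.06
live [260.77 236.38 820.  ]
```

Request:
{"api": "servo_tool", "payload": {
  "plan": [
    [0,-0.1,0,0.002,0.45],
    [0,-0.3,0,0.004,0.45],
    [-0.1,-0.4,0,0.007,0.45],
    [-0.1,-0.6,0,0.01,0.45],
    [-0.1,-0.7,0,0.013,0.45],
    [-0.1,-0.8,0,0.015,0.45],
    [-0.1,-0.9,0,0.017,0.45],
    [-0.1,-1.0,0,0.018,0.45],
    [-0.1,-1.1,0,0.02,0.45],
    [-0.1,-1.1,0,0.02,0.45]
  ]
}}

```text
clock: 15.02
position: [0.4977, 0.1028, 0.0843]
tool_rot: [-3.141, -0.0, 3.031]
force: [-1.4, 2.0, -0.5]
grip_width: 0.0238
```

```bash
python3 st.py; python3 pin.py live
```

```text
[0.4977 0.1028 0.0843] [-3.141 -0.     3.031] [-1.37  2.01 -0.47] 0.0238
0.0548 173.78 tangential F -1.85 radial 1.58
live [260.77 236.36 825.  ]
```

Request:
{"api": "servo_tool", "payload": {
  "plan": [
    [0,-0.1,0,0.002,0.45],
    [0,-0.3,0,0.004,0.45],
    [-0.1,-0.4,0,0.007,0.45],
    [-0.1,-0.6,0,0.01,0.45],
    [-0.1,-0.7,0,0.013,0.45],
    [-0.1,-0.8,0,0.015,0.45],
    [-0.1,-0.9,0,0.017,0.45],
    [-0.1,-1.0,0,0.018,0.45],
    [-0.1,-1.1,0,0.02,0.45],
    [-0.1,-1.1,0,0.02,0.45]
  ]
}}

```text
clock: 15.9
position: [0.4976, 0.1018, 0.0843]
tool_rot: [-3.142, -0.0, 3.051]
force: [-1.2, 0.8, 0.4]
grip_width: 0.0235
```

```bash
python3 st.py; python3 pin.py live
```

```text
[0.4976 0.1018 0.0843] [-3.142 -0.     3.051] [-1.15  0.76  0.43] 0.0235
0.0548 174.91 tangential F -0.65 radial 1.21
live [260.77 236.35 820.  ]
```

Request:
{"api": "servo_tool", "payload": {
  "plan": [
    [0,-0.1,0,0.002,0.45],
    [0,-0.3,0,0.004,0.45],
    [0,-0.4,0,0.007,0.45],
    [0,-0.6,0,0.01,0.45],
    [0,-0.7,0,0.013,0.45],
    [0,-0.8,0,0.015,0.45],
    [0,-0.9,0,0.017,0.45],
    [0,-1.0,0,0.018,0.45],
    [-0.1,-1.1,0,0.02,0.45],
    [-0.1,-1.1,0,0.02,0.45]
  ]
}}

```text
clock: 16.78
position: [0.4976, 0.1006, 0.0843]
tool_rot: [-3.141, 0.0, 3.071]
force: [0.1, 1.8, -1.0]
grip_width: 0.0236
```

```bash
python3 st.py; python3 pin.py live
```

```text
[0.4976 0.1006 0.0843] [-3.141  0.     3.071] [ 0.09  1.77 -0.99] 0.0236
0.0547 176.13 tangential F -1.78 radial 0.03
live [260.78 236.35 830.  ]
```

Request:
{"api": "servo_tool", "payload": {
  "plan": [
    [0,-0.1,0,0.002,0.45],
    [0,-0.3,0,0.004,0.45],
    [0,-0.4,0,0.007,0.45],
    [0,-0.6,0,0.01,0.45],
    [0,-0.7,0,0.013,0.45],
    [0,-0.8,0,0.015,0.45],
    [0,-0.9,0,0.017,0.45],
    [0,-1.0,0,0.018,0.45],
    [0,-1.1,0,0.02,0.45],
    [0,-1.1,0,0.02,0.45]
  ]
}}

```text
clock: 17.67
position: [0.4975, 0.0995, 0.0843]
tool_rot: [-3.142, -0.0, 3.091]
force: [0.2, 1.2, -0.5]
grip_width: 0.0237
```

```bash
python3 st.py; python3 pin.py live
```

```text
[0.4975 0.0995 0.0843] [-3.142 -0.     3.091] [ 0.23  1.23 -0.51] 0.0237
0.0547 177.25 tangential F -1.24 radial -0.17
live [260.78 236.36 830.  ]
```

Request:
{"api": "servo_tool", "payload": {
  "plan": [
    [0,-0.1,0,0.002,0.45],
    [0,-0.3,0,0.004,0.45],
    [0,-0.4,0,0.007,0.45],
    [0,-0.6,0,0.01,0.45],
    [0,-0.7,0,0.013,0.45],
    [0,-0.8,0,0.015,0.45],
    [0,-0.9,0,0.017,0.45],
    [0,-1.0,0,0.018,0.45],
    [0,-1.1,0,0.02,0.45],
    [0,-1.1,0,0.02,0.45]
  ]
}}

```text
clock: 18.55
position: [0.4975, 0.0985, 0.0843]
tool_rot: [-3.142, -0.0, 3.111]
force: [0.2, 1.3, 0.0]
grip_width: 0.0234
```

```bash
python3 st.py; python3 pin.py live
```

```text
[0.4975 0.0985 0.0843] [-3.142 -0.     3.111] [0.22 1.29 0.02] 0.0234
0.0547 178.34 tangential F -1.29 radial -0.18
live [260.79 236.35 836.  ]
```

Request:
{"api": "servo_tool", "payload": {
  "plan": [
    [0,-0.1,0,0.002,0.45],
    [0,-0.3,0,0.004,0.45],
    [0,-0.4,0,0.007,0.45],
    [0,-0.6,0,0.01,0.45],
    [0,-0.7,0,0.013,0.45],
    [0,-0.8,0,0.015,0.45],
    [0,-0.9,0,0.017,0.45],
    [0,-1.0,0,0.018,0.45],
    [0,-1.1,0,0.02,0.45],
    [0,-1.1,0,0.02,0.45]
  ]
}}

```text
clock: 19.43
position: [0.4975, 0.0974, 0.0843]
tool_rot: [-3.142, 0.0, 3.131]
force: [-0.6, 1.1, -1.1]
grip_width: 0.0233
```

```bash
python3 st.py; python3 pin.py live
```

```text
[0.4975 0.0974 0.0843] [-3.142  0.     3.131] [-0.6   1.1  -1.14] 0.0233
0.0547 179.51 tangential F -1.09 radial 0.61
live [260.8  236.35 840.  ]
```

Request:
{"api": "servo_tool", "payload": {
  "plan": [
    [0,-0.1,0,0.002,0.45],
    [0,-0.3,0,0.004,0.45],
    [0,-0.4,0,0.007,0.45],
    [0,-0.6,0,0.01,0.45],
    [0,-0.7,0,0.013,0.45],
    [0,-0.8,0,0.015,0.45],
    [0,-0.9,0,0.017,0.45],
    [0,-1.0,0,0.018,0.45],
    [0,-1.1,0,0.02,0.45],
    [0,-1.1,0,0.02,0.45]
  ]
}}

```text
clock: 20.32
position: [0.4975, 0.0962, 0.0843]
tool_rot: [-3.141, -0.0, -3.132]
force: [-1.6, 1.6, -0.1]
grip_width: 0.0237
```

```bash
python3 st.py; python3 pin.py live
```

```text
[0.4975 0.0962 0.0843] [-3.141 -0.    -3.132] [-1.55  1.6  -0.13] 0.0237
0.0547 -179.29 tangential F -1.62 radial 1.53
live [260.79 236.34 841.  ]
```

Request:
{"api": "servo_tool", "payload": {
  "plan": [
    [0,-0.1,0,0.002,0.45],
    [0,-0.3,0,0.004,0.45],
    [0,-0.4,0,0.007,0.45],
    [0,-0.6,0,0.01,0.45],
    [0,-0.7,0,0.013,0.45],
    [0,-0.8,0,0.015,0.45],
    [0,-0.9,0,0.017,0.45],
    [0,-1.0,0,0.018,0.45],
    [0,-1.1,0,0.02,0.45],
    [0,-1.1,0,0.02,0.45]
  ]
}}

```text
clock: 21.2
position: [0.4975, 0.0952, 0.0843]
tool_rot: [-3.142, 0.0, -3.112]
force: [-1.2, 1.5, -0.1]
grip_width: 0.0238
```

```bash
python3 st.py; python3 - <<'E'
from h import *
import cv2
from pin import pin
im=bot.grab_frame("scene");print(pin(im,bot.calibration("scene")))
cv2.imwrite("pics/s6z.png",cv2.resize(im[180:280,220:350],None,fx=6,fy=6,interpolation=cv2.INTER_CUBIC))
E
```

```text
[0.4975 0.0952 0.0843] [-3.142  0.    -3.112] [-1.23  1.48 -0.09] 0.0238
0.0547 -178.2 tangential F -1.52 radial 1.18
(np.float64(260.78959810874704), np.float64(236.3534278959811), np.float64(846.0))
```

View pics/s6z.png

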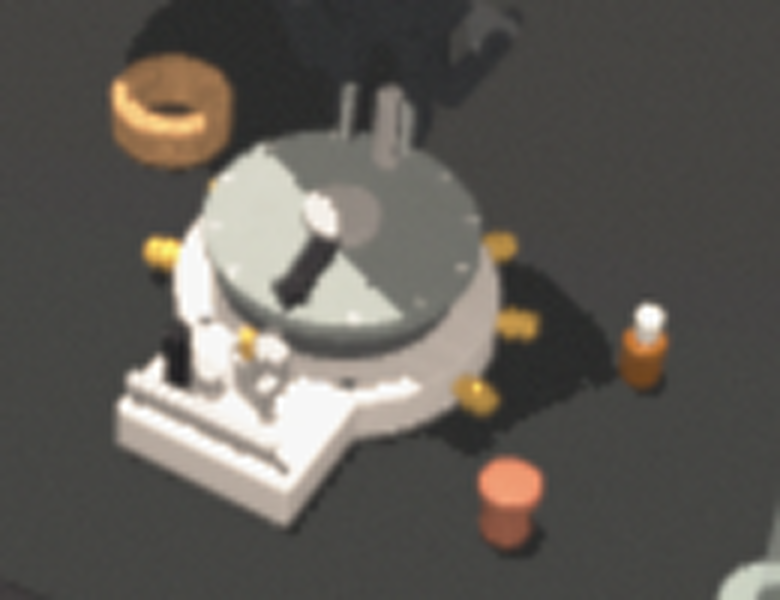

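The nose tip is at about (288,302) and the pin at (247,340), still out. I'll carry on and check the nose angle as I go.

```bash
python3 - <<'E'
from h import *
s=bot.calibration("scene");g=lambda x,y:((x+.5)/6-.5+220,(y+.5)/6-.5+180)
for q,z in(((288,302),.074),((388,92),.115)):
    p=ray(s,*g(*q),z);d=p[:2]-[.5522,.0969];print(p,np.hypot(*d),np.degrees(np.arctan2(d[1],d[0])))
E
```

```text
[0.61552763 0.09553026 0.074     ] 0.06334244065795133 -1.239081831231627
[0.49182419 0.09565969 0.115     ] 0.06038855200626532 -178.82313096953513
```

Request:
{"api": "servo_tool", "payload": {
  "plan": [
    [0,-0.1,0,0.002,0.45],
    [0,-0.3,0,0.004,0.45],
    [0,-0.4,0,0.007,0.45],
    [0,-0.6,0,0.01,0.45],
    [0,-0.7,0,0.013,0.45],
    [0,-0.8,0,0.015,0.45],
    [0,-0.9,0,0.017,0.45],
    [0,-1.0,0,0.018,0.45],
    [0,-1.1,0,0.02,0.45],
    [0,-1.1,0,0.02,0.45]
  ]
}}

```text
clock: 22.08
position: [0.4976, 0.094, 0.0843]
tool_rot: [-3.141, 0.0, -3.092]
force: [-1.0, 1.8, -0.5]
grip_width: 0.0235
```

```bash
python3 st.py; python3 pin.py live
```

```text
[0.4976 0.094  0.0843] [-3.141  0.    -3.092] [-1.01  1.79 -0.45] 0.0235
0.0547 -177.0 tangential F -1.84 radial 0.92
live [260.79 236.33 842.  ]
```

Request:
{"api": "servo_tool", "payload": {
  "plan": [
    [0,-0.1,0,0.002,0.45],
    [0,-0.3,0,0.004,0.45],
    [0,-0.4,0,0.007,0.45],
    [0,-0.6,0,0.01,0.45],
    [0,-0.7,0,0.013,0.45],
    [0,-0.8,0,0.015,0.45],
    [0,-0.9,0,0.017,0.45],
    [0,-1.0,0,0.018,0.45],
    [0,-1.1,0,0.02,0.45],
    [0,-1.1,0,0.02,0.45]
  ]
}}

```text
clock: 22.97
position: [0.4975, 0.0929, 0.0843]
tool_rot: [-3.142, -0.0, -3.072]
force: [-0.3, -0.8, -0.0]
grip_width: 0.0235
```

```bash
python3 st.py; python3 pin.py live
```

```text
[0.4975 0.0929 0.0843] [-3.142 -0.    -3.072] [-0.32 -0.84 -0.02] 0.0235
0.0548 -175.85 tangential F 0.82 radial 0.38
live [260.89 236.17 887.  ]
```

The force has vanished and the pin has begun to move. I'll check again.

```bash
python3 st.py; python3 pin.py live
```

```text
[0.4975 0.093  0.0843] [-3.142 -0.    -3.072] [ 0.12 -0.48  0.21] 0.0231
0.0548 -175.91 tangential F 0.49 radial -0.09
live [260.89 236.17 888.  ]
```

Request:
{"api": "servo_tool", "payload": {
  "plan": [
    [0,-0.1,0,0.002,0.45],
    [0,-0.2,0,0.004,0.45],
    [0,-0.3,0,0.006,0.45],
    [0,-0.4,0,0.008,0.45],
    [0,-0.5,0,0.009,0.45],
    [0,-0.6,0,0.01,0.45],
    [0,-0.7,0,0.012,0.45],
    [0,-0.7,0,0.012,0.45],
    [0,-0.7,0,0.012,0.45],
    [0,-0.7,0,0.012,0.45]
  ]
}}

```text
clock: 23.9
position: [0.4975, 0.0923, 0.0843]
tool_rot: [3.142, -0.0, -3.061]
force: [0.8, 0.4, -0.0]
grip_width: 0.0236
```

```bash
python3 st.py; python3 pin.py live
```

```text
[0.4975 0.0923 0.0843] [ 3.142 -0.    -3.061] [ 0.82  0.4  -0.01] 0.0236
0.0549 -175.18 tangential F -0.33 radial -0.85
live [260.89 236.18 892.  ]
```

Request:
{"api": "servo_tool", "payload": {
  "plan": [
    [0,-0.1,0,0.002,0.45],
    [0,-0.2,0,0.004,0.45],
    [0,-0.3,0,0.006,0.45],
    [0,-0.4,0,0.008,0.45],
    [0,-0.5,0,0.009,0.45],
    [0,-0.6,0,0.01,0.45],
    [0,-0.7,0,0.012,0.45],
    [0,-0.7,0,0.012,0.45],
    [0,-0.7,0,0.012,0.45],
    [0,-0.7,0,0.012,0.45]
  ]
}}

```text
clock: 24.78
position: [0.4975, 0.0916, 0.0843]
tool_rot: [-3.142, 0.0, -3.048]
force: [0.5, -0.5, -0.4]
grip_width: 0.0238
```

```bash
python3 st.py; python3 - <<'E'
from h import *
import cv2
from pin import pin
im=bot.grab_frame("scene");print(pin(im,bot.calibration("scene")))
a=cv2.imread("pics/s5.png")[222:252,244:284];b=im[222:252,244:284]
cv2.imwrite("pics/cmp7.png",cv2.resize(np.hstack([a,b]),None,fx=10,fy=10,interpolation=cv2.INTER_NEAREST))
E
```

```text
[0.4975 0.0916 0.0843] [-3.142  0.    -3.048] [ 0.53 -0.48 -0.41] 0.0238
0.0549 -174.45 tangential F 0.53 radial -0.48
(np.float64(261.46416758544655), np.float64(235.4167585446527), np.float64(907.0))
```

View pics/cmp7.png

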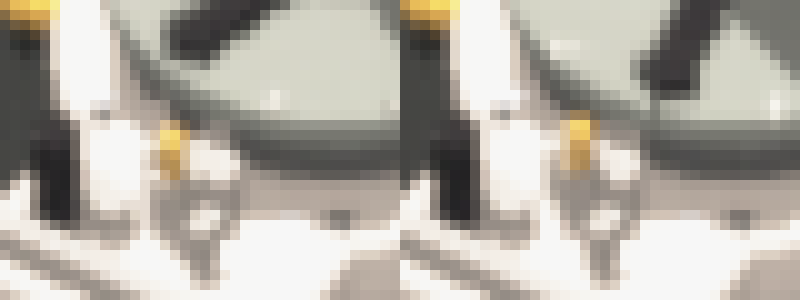

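The pin has moved by (0.67,-0.94) px, which is about 4.5 mm towards the axis, so the catch is dropping in. One gentle step to feel the resistance.

Request:
{"api": "servo_tool", "payload": {
  "plan": [
    [0,-0.1,0,0.002,0.45],
    [0,-0.2,0,0.004,0.45],
    [0,-0.3,0,0.006,0.45],
    [0,-0.4,0,0.008,0.45],
    [0,-0.5,0,0.009,0.45],
    [0,-0.6,0,0.01,0.45],
    [0,-0.7,0,0.012,0.45],
    [0,-0.7,0,0.012,0.45],
    [0,-0.7,0,0.012,0.45],
    [0,-0.7,0,0.012,0.45]
  ]
}}

```text
clock: 25.67
position: [0.4975, 0.0909, 0.0843]
tool_rot: [3.142, -0.0, -3.036]
force: [0.1, -0.1, -0.0]
grip_width: 0.0236
```

```bash
python3 st.py; python3 pin.py live
```

```text
[0.4975 0.0909 0.0843] [ 3.142 -0.    -3.036] [ 0.08 -0.15 -0.01] 0.0236
0.055 -173.76 tangential F 0.16 radial -0.06
live [261.46 235.4  904.  ]
```

Request:
{"api": "servo_tool", "payload": {
  "plan": [
    [0,-0.1,0,0.002,0.45],
    [0,-0.2,0,0.004,0.45],
    [0,-0.3,0,0.006,0.45],
    [0,-0.4,0,0.008,0.45],
    [0,-0.5,0,0.009,0.45],
    [0,-0.6,0,0.01,0.45],
    [0,-0.7,0,0.012,0.45],
    [0,-0.7,0,0.012,0.45],
    [0,-0.7,0,0.012,0.45],
    [0,-0.7,0,0.012,0.45]
  ]
}}

```text
clock: 26.55
position: [0.4975, 0.0902, 0.0843]
tool_rot: [-3.142, -0.0, -3.024]
force: [0.8, 0.6, -1.0]
grip_width: 0.0237
```

```bash
python3 st.py; python3 pin.py live
```

```text
[0.4975 0.0902 0.0843] [-3.142 -0.    -3.024] [ 0.81  0.64 -0.99] 0.0237
0.0551 -173.01 tangential F -0.53 radial -0.88
live [261.46 235.41 899.  ]
```

Request:
{"api": "servo_tool", "payload": {
  "plan": [
    [0,-0.1,0,0.002,0.45],
    [0,-0.2,0,0.004,0.45],
    [0,-0.3,0,0.006,0.45],
    [0.1,-0.4,0,0.008,0.45],
    [0.1,-0.5,0,0.009,0.45],
    [0.1,-0.6,0,0.01,0.45],
    [0.1,-0.6,0,0.011,0.45],
    [0.1,-0.6,0,0.011,0.45],
    [0.1,-0.6,0,0.011,0.45],
    [0.1,-0.6,0,0.011,0.45]
  ]
}}

```text
clock: 27.43
position: [0.4976, 0.0896, 0.0843]
tool_rot: [-3.142, -0.0, -3.013]
force: [-1.0, 0.7, -0.5]
grip_width: 0.0237
```

```bash
python3 st.py; python3 pin.py live
```

```text
[0.4976 0.0896 0.0843] [-3.142 -0.    -3.013] [-0.97  0.66 -0.51] 0.0237
0.055 -172.37 tangential F -0.78 radial 0.88
live [261.47 235.41 905.  ]
```

```bash
python3 - <<'E'
from h import *
import cv2
im=bot.grab_frame("wrist")
cv2.imwrite("pics/w8z.png",cv2.resize(im[200:360,180:330],None,fx=4,fy=3.7,interpolation=cv2.INTER_CUBIC))
E
```

```text
(no output)
```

View pics/w8z.png

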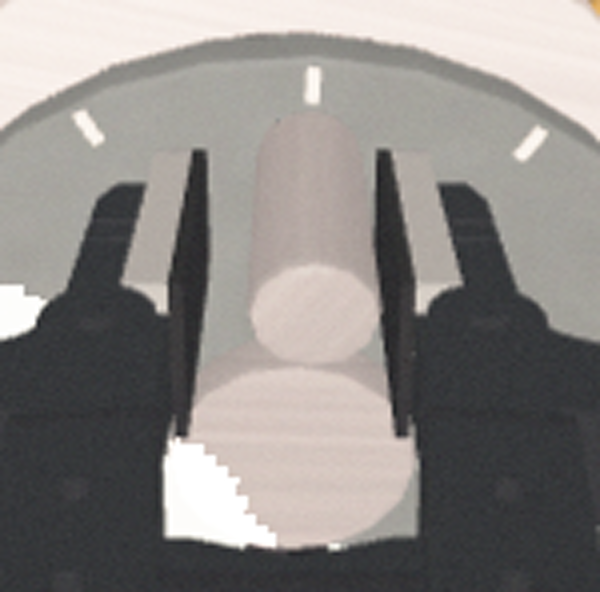

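The peg edge (x about 380) is just meeting the right pad, so contact is resuming. Another small step.

Request:
{"api": "servo_tool", "payload": {
  "plan": [
    [0,-0.1,0,0.002,0.45],
    [0,-0.2,0,0.004,0.45],
    [0,-0.3,0,0.006,0.45],
    [0.1,-0.4,0,0.008,0.45],
    [0.1,-0.5,0,0.009,0.45],
    [0.1,-0.6,0,0.01,0.45],
    [0.1,-0.6,0,0.011,0.45],
    [0.1,-0.6,0,0.011,0.45],
    [0.1,-0.6,0,0.011,0.45],
    [0.1,-0.6,0,0.011,0.45]
  ]
}}

```text
clock: 28.37
position: [0.4977, 0.089, 0.0843]
tool_rot: [-3.142, -0.0, -3.002]
force: [0.7, -0.1, 0.6]
grip_width: 0.0234
```

```bash
python3 st.py; python3 pin.py live
```

```text
[0.4977 0.089  0.0843] [-3.142 -0.    -3.002] [ 0.68 -0.11  0.61] 0.0234
0.0551 -171.75 tangential F 0.2 radial -0.66
live [261.46 235.42 908.  ]
```

Request:
{"api": "servo_tool", "payload": {
  "plan": [
    [0,-0.1,0,0.002,0.45],
    [0,-0.2,0,0.004,0.45],
    [0,-0.3,0,0.006,0.45],
    [0.1,-0.4,0,0.008,0.45],
    [0.1,-0.5,0,0.009,0.45],
    [0.1,-0.6,0,0.01,0.45],
    [0.1,-0.7,0,0.012,0.45],
    [0.1,-0.7,0,0.012,0.45],
    [0.1,-0.7,0,0.012,0.45],
    [0.1,-0.7,0,0.012,0.45]
  ]
}}

```text
clock: 29.25
position: [0.4978, 0.0885, 0.0843]
tool_rot: [3.141, 0.0, -2.99]
force: [0.3, 2.7, -1.4]
grip_width: 0.0239
```

```bash
python3 st.py; python3 pin.py live
```

```text
[0.4978 0.0885 0.0843] [ 3.141  0.    -2.99 ] [ 0.32  2.66 -1.37] 0.0239
0.055 -171.17 tangential F -2.58 radial -0.73
live [261.46 235.41 906.  ]
```

Request:
{"api": "servo_tool", "payload": {
  "plan": [
    [0,-0.1,0,0.002,0.45],
    [0,-0.2,0,0.003,0.45],
    [0,-0.3,0,0.005,0.45],
    [0,-0.4,0,0.007,0.45],
    [0,-0.4,0,0.007,0.45],
    [0,-0.4,0,0.007,0.45],
    [0,-0.4,0,0.007,0.45],
    [0,-0.4,0,0.007,0.45],
    [0,-0.4,0,0.007,0.45],
    [0,-0.4,0,0.007,0.45]
  ]
}}

```text
clock: 30.13
position: [0.4979, 0.0882, 0.0843]
tool_rot: [3.141, 0.0, -2.983]
force: [0.2, 4.6, -1.3]
grip_width: 0.0234
```

```bash
python3 st.py; python3 pin.py live
```

```text
[0.4979 0.0882 0.0843] [ 3.141  0.    -2.983] [ 0.2   4.6  -1.32] 0.0234
0.055 -170.86 tangential F -4.51 radial -0.93
live [261.47 235.41 900.  ]
```

The catch resists with 4.5 N and the pin stays in. I'll stop here, back off and lift out.

Request:
{"api": "servo_tool", "payload": {
  "plan": [
    [-0.2,1.3,0,0,0.45],
    [-0.4,2.6,0,0,0.42],
    [-0.6,4,0,0,0.38],
    [-0.6,4,0,0,0.35],
    [-0.6,4,8,0,0.35],
    [-0.6,4,22,0,0.35],
    [-0.6,4,38,-0.05,0.35],
    [-0.6,4,54,-0.1,0.6],
    [-0.6,4,68,-0.15,1],
    [-0.6,4,75,-0.2,1]
  ]
}}

```text
clock: 31.02
position: [0.4976, 0.0921, 0.1614]
tool_rot: [3.141, 0.002, 3.097]
force: [0.3, 0.7, -0.1]
grip_width: 0.0003
```

```bash
python3 st.py; python3 pin.py live
```

```text
[0.4976 0.0921 0.1614] [3.141e+00 2.000e-03 3.097e+00] [ 0.31  0.7  -0.14] 0.0003
0.0548 -174.95 tangential F -0.67 radial -0.37
live [261.46 235.41 907.  ]
```

Request:
{"api": "servo_tool", "payload": {
  "plan": [
    [15,-6,0,-0.02,1],
    [38,-16,0,-0.04,1],
    [62,-26,0,-0.07,1],
    [87,-36,0,-0.07,1],
    [112,-46,0,-0.07,1],
    [135,-56,0,-0.07,1],
    [150,-62,-10,-0.07,1],
    [157,-65,-25,-0.07,1],
    [157,-65,-38,-0.07,1],
    [157,-65,-45,-0.07,1]
  ]
}}

```text
clock: 31.9
position: [0.6532, 0.0269, 0.1123]
tool_rot: [-3.141, -0.002, 3.031]
force: [0.3, 0.8, 0.4]
grip_width: -0.0001
```

```bash
python3 - <<'E'
from h import *
import cv2
s=bot.observe();print(s["position"],s["tool_rot"],s["force"])
c=bot.calibration("wrist");im=bot.grab_frame("wrist")
cv2.imwrite("pics/w9.png",im);cv2.imwrite("pics/w9z.png",cv2.resize(im,(800,600),interpolation=cv2.INTER_CUBIC))
print(proj(c,[.6585,.0553,.072])*800/512)
import pickle;pickle.dump(c,open("cw9.pkl","wb"))
E
```

```text
[0.65315063 0.02688509 0.11227724] [-3.14141647e+00 -2.36538544e-03  3.03063919e+00] [0.30104174 0.82035195 0.36180556]
[458.85976811 353.67810969]
```

View pics/w9z.png

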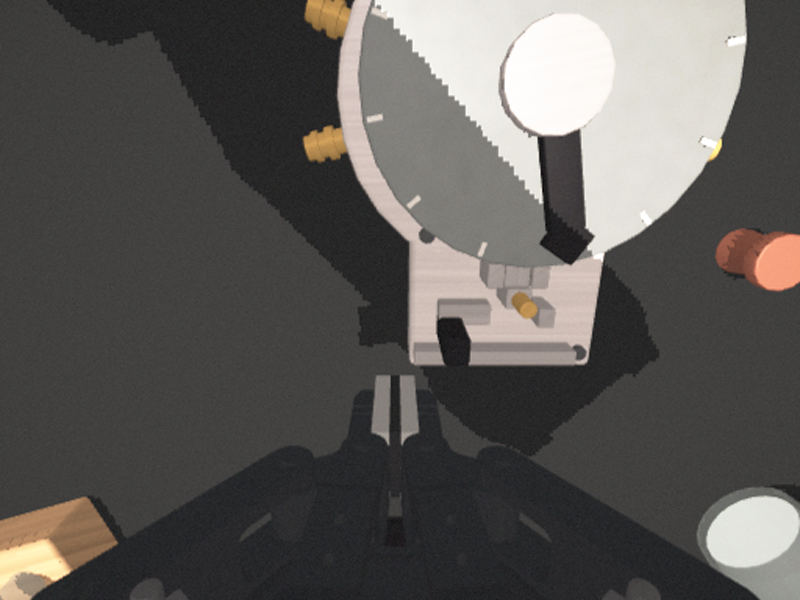

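The tab top is at (455,351) and the shut finger tips are at (395,378), beside and short of it. The pin at (523,305) is drawn in. I'll descend, then advance along the base's +y.

Request:
{"api": "servo_tool", "payload": {
  "plan": [
    [0,0,-10,0,1],
    [0,0,-22,0,1],
    [0,0,-34,0,1],
    [0,0,-45,0,1],
    [0,0,-53,0,1],
    [0.2,2,-57,0,1],
    [0.5,4,-57,0,1],
    [0.7,6,-57,0,1],
    [1,8,-57,0,1],
    [1,9,-57,0,1]
  ]
}}

```text
clock: 32.78
position: [0.6555, 0.0362, 0.0578]
tool_rot: [-3.141, 0.001, 3.03]
force: [1.6, -1.9, -0.0]
grip_width: -0.0001
```

```bash
cat > st2.py <<'E'
from h import *
import cv2,sys
yw=-.1135;ux=np.array([np.cos(yw),np.sin(yw)]);uy=np.array([-np.sin(yw),np.cos(yw)])
s=bot.observe();d=s["position"][:2]-[.552,.097];f=s["force"]
print("base xy mm",(d@ux*1000).round(1),(d@uy*1000).round(1),"z",s["position"][2].round(4),"F along y",(f[:2]@uy).round(2),"x",(f[:2]@ux).round(2),"z",f[2].round(2),s["clock"])
if len(sys.argv)>1:
    im=bot.grab_frame("wrist");cv2.imwrite(sys.argv[1],cv2.resize(im,(800,600),interpolation=cv2.INTER_CUBIC))
E
python3 st2.py pics/w10z.png
```

```text
base xy mm 109.8 -48.7 z 0.0578 F along y -1.69 x 1.76 z -0.01 32.7833
```

View pics/w10z.png

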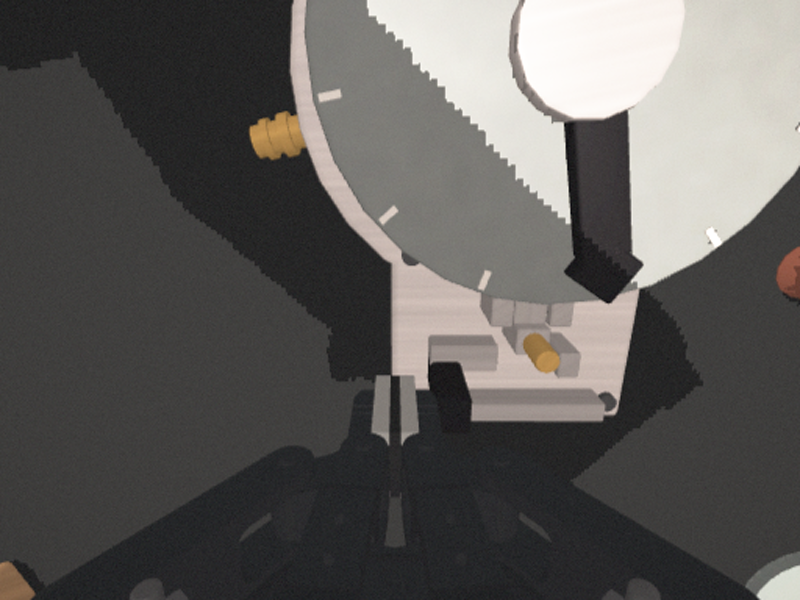

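Request:
{"api": "servo_tool", "payload": {
  "plan": [
    [0.2,2,0,0,1],
    [0.5,4,0,0,1],
    [0.7,6,0,0,1],
    [0.9,8,0,0,1],
    [1.1,10,0,0,1],
    [1.4,12,0,0,1],
    [1.6,14,0,0,1],
    [1.8,16,0,0,1],
    [1.9,17,0,0,1],
    [1.9,17,0,0,1]
  ]
}}

```text
clock: 33.67
position: [0.6571, 0.0533, 0.0573]
tool_rot: [3.141, -0.0, 3.03]
force: [-0.4, -0.9, -0.2]
grip_width: -0.0001
```

```bash
python3 st2.py pics/w11z.png
```

```text
base xy mm 109.4 -31.5 z 0.0573 F along y -0.94 x -0.29 z -0.22 33.6667
```

View pics/w11z.png

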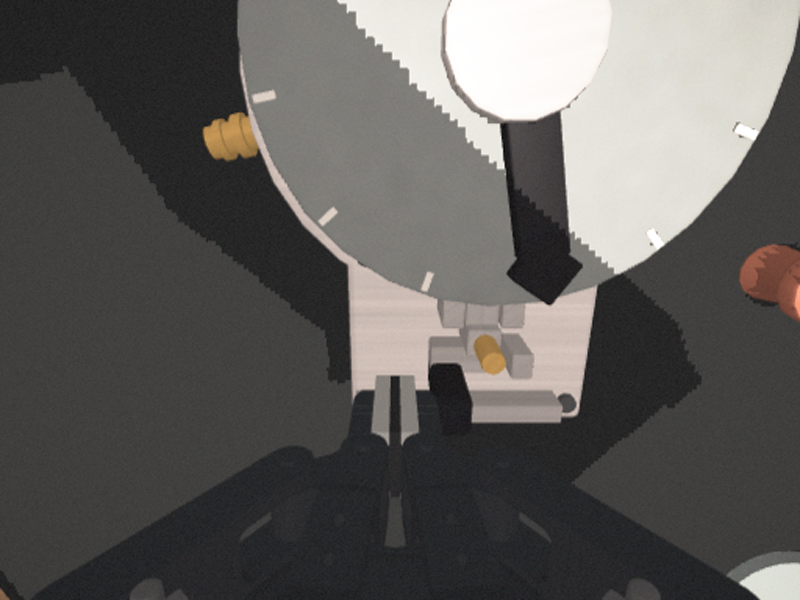

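The tab has kept its place against the finger, so it has been pushed about 17 mm. I'll take the last part slowly.

Request:
{"api": "servo_tool", "payload": {
  "plan": [
    [0,0.3,0,0,1],
    [0.1,0.6,0,0,1],
    [0.1,0.9,0,0,1],
    [0.1,1.2,0,0,1],
    [0.2,1.5,0,0,1],
    [0.2,1.8,0,0,1],
    [0.2,2,0,0,1],
    [0.2,2,0,0,1],
    [0.2,2,0,0,1],
    [0.2,2,0,0,1]
  ]
}}

```text
clock: 34.55
position: [0.6573, 0.0549, 0.0572]
tool_rot: [-3.142, -0.0, 3.03]
force: [-0.9, -1.3, -1.4]
grip_width: 0.0003
```

```bash
python3 st2.py
```

```text
base xy mm 109.4 -29.9 z 0.0572 F along y -1.4 x -0.78 z -1.42 34.55
```

Request:
{"api": "servo_tool", "payload": {
  "plan": [
    [0,0.2,0,0,1],
    [0,0.4,0,0,1],
    [0.1,0.6,0,0,1],
    [0.1,0.8,0,0,1],
    [0.1,1,0,0,1],
    [0.1,1,0,0,1],
    [0.1,1,0,0,1],
    [0.1,1,0,0,1],
    [0.1,1,0,0,1],
    [0.1,1,0,0,1]
  ]
}}

```text
clock: 35.38
position: [0.6574, 0.0552, 0.0572]
tool_rot: [-3.141, -0.0, 3.029]
force: [-1.7, -5.7, 0.7]
grip_width: -0.0004
```

```bash
python3 st2.py
```

```text
base xy mm 109.4 -29.6 z 0.0572 F along y -5.83 x -1.04 z 0.72 35.3833
```

Request:
{"api": "servo_tool", "payload": {
  "plan": [
    [0,0.2,0,0,1],
    [0.1,0.4,0,0,1],
    [0.1,0.6,0,0,1],
    [0.1,0.6,0,0,1],
    [0.1,0.6,0,0,1],
    [0.1,0.6,0,0,1],
    [0.1,0.6,0,0,1],
    [0.1,0.6,0,0,1],
    [0.1,0.6,0,0,1],
    [0.1,0.6,0,0,1]
  ]
}}

```text
clock: 36.22
position: [0.6574, 0.0553, 0.0572]
tool_rot: [-3.14, -0.0, 3.029]
force: [-2.3, -7.4, 1.4]
grip_width: -0.0003
```

```bash
python3 st2.py pics/w12z.png
```

```text
base xy mm 109.5 -29.5 z 0.0572 F along y -7.59 x -1.46 z 1.42 36.2167
```

View pics/w12z.png

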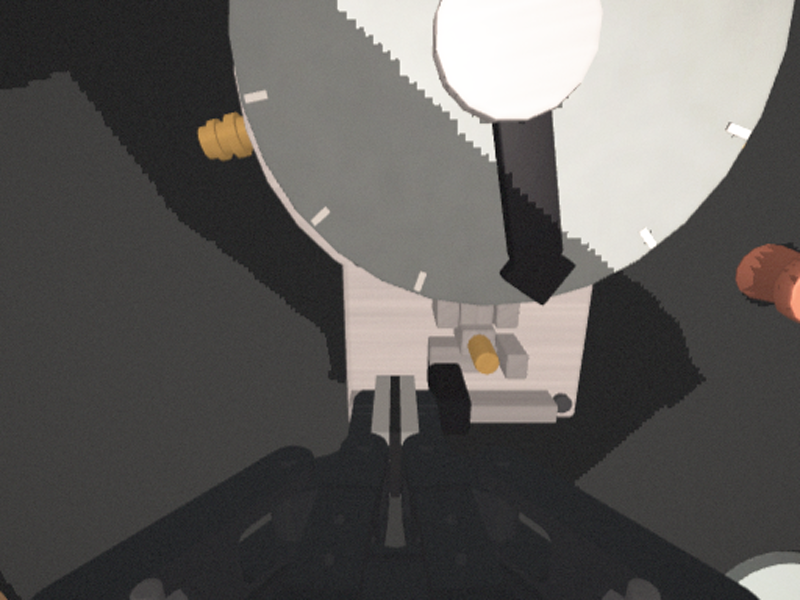

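The force is 7.6 N with no further motion, and the travel is about 19 to 20 mm, so the bolt is on its stop. I'll back off, lift, and verify.

Request:
{"api": "servo_tool", "payload": {
  "plan": [
    [-0.2,-2,0,0,1],
    [-0.5,-4,0,0,1],
    [-0.8,-8,0,0,1],
    [-1,-10,5,0,1],
    [-1,-10,20,0,1],
    [-1,-10,40,0,1],
    [-1,-20,70,0,1],
    [-1,-45,100,0,1],
    [-1,-75,120,0,1],
    [-1,-110,130,0,1]
  ]
}}

```text
clock: 37.1
position: [0.6574, -0.0525, 0.1921]
tool_rot: [3.14, 0.004, 3.033]
force: [1.7, 0.1, -0.5]
grip_width: 0.0002
```

Request:
{"api": "servo_tool", "payload": {
  "plan": [
    [0,-35,0,0,1],
    [0,-70,0,0,1],
    [0,-105,0,0,1],
    [0,-140,0,0,1],
    [0,-170,0,0,1],
    [0,-190,0,0,1],
    [0,-200,0,0,1],
    [0,-200,0,0,1],
    [0,-200,0,0,1],
    [0,-200,0,0,1]
  ]
}}

```text
clock: 37.93
position: [0.6569, -0.2514, 0.188]
tool_rot: [3.141, 0.001, 3.032]
force: [-0.1, 0.2, -0.1]
grip_width: -0.0002
```

```bash
python3 st2.py; python3 - <<'E'
from h import *
import cv2
from pin import pin
im=bot.grab_frame("top");cv2.imwrite("pics/tF.png",im);cv2.imwrite("pics/tFz.png",cv2.resize(im[115:225,150:290],None,fx=5.5,fy=5.4,interpolation=cv2.INTER_CUBIC))
im=bot.grab_frame("scene");cv2.imwrite("pics/sFz.png",cv2.resize(im[180:280,220:350],None,fx=6,fy=6,interpolation=cv2.INTER_CUBIC));print(pin(im,bot.calibration("scene")))
E
```

```text
base xy mm 143.7 -334.2 z 0.188 F along y 0.17 x -0.13 z -0.15 37.9333
(np.float64(261.45892661555314), np.float64(235.41401971522453), np.float64(913.0))
```

View pics/tFz.png

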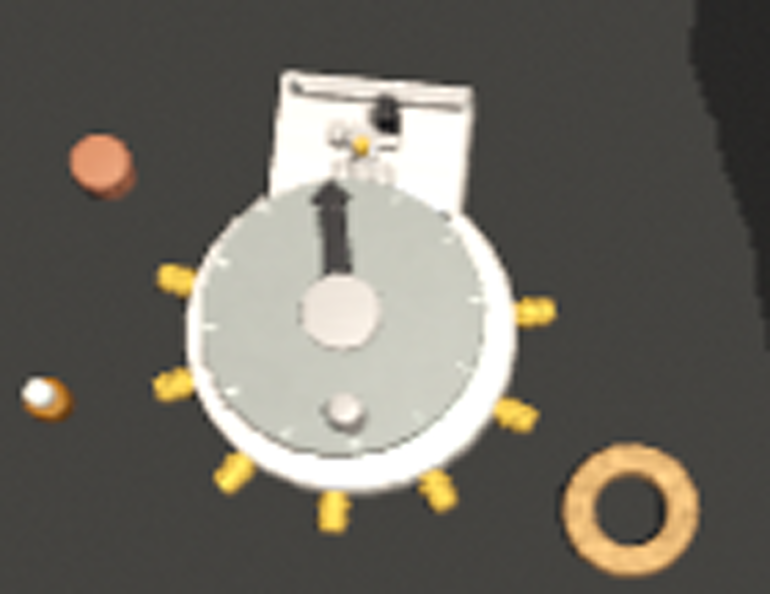

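View pics/sFz.png

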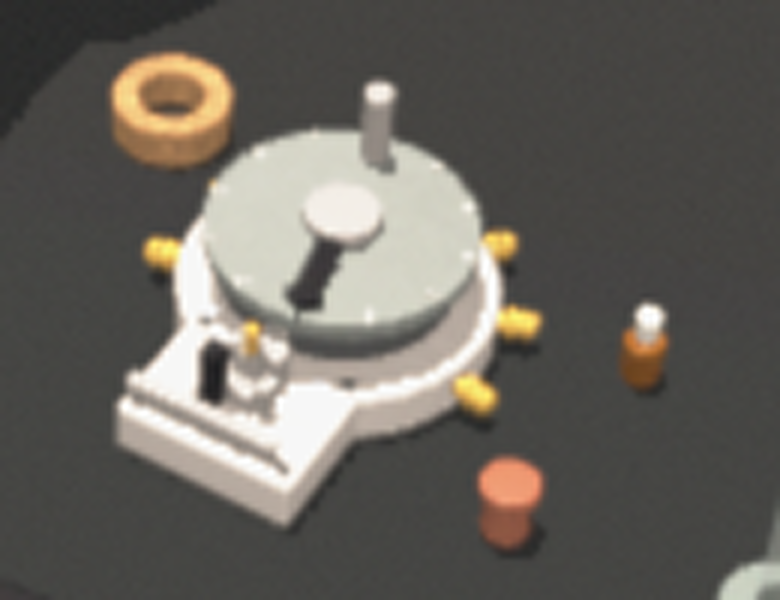

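The pin is in, the nose points near the index, and the bystanders are unmoved. I'll measure the tab's travel.

```bash
python3 - <<'E'
from h import *
import cv2
c=bot.calibration("top")
P=[]
for n in("top0","tF"):
    im=cv2.imread(f"pics/{n}.png").astype(float)
    u0,u1,v0,v1=217,233,130,141
    w=np.clip(130-im[v0:v1,u0:u1].max(2),0,None);w[w<40]=0
    yy,xx=np.mgrid[v0:v1,u0:u1];q=((xx*w).sum()/w.sum(),(yy*w).sum()/w.sum());P.append(ray(c,*q,.06));print(n,q,P[-1])
d=P[1]-P[0];print(d,np.hypot(*d[:2]))
a=cv2.imread("pics/top0.png").astype(int);b=cv2.imread("pics/tF.png").astype(int)
E
```

```text
top0 (np.float64(227.33759442184777), np.float64(135.98431144683323)) [0.65862506 0.05452723 0.06      ]
tF (np.float64(221.25993265993267), np.float64(135.5131313131313)) [0.66031578 0.07156119 0.06      ]
[0.00169073 0.01703396 0.        ] 0.017117659206044772
```

```bash
python3 - <<'E'
from h import *
import cv2
c=bot.calibration("top")
for n in("top0","tF"):
    im=cv2.imread(f"pics/{n}.png").max(2);print(n);print(im[130:142,214:234])
E
```

```text
top0
[[228 226 220 225 227 236 229 219 234 217 190 187 162 124 102  95  73  59
   62  60]
 [225 224 223 223 223 224 222 220 228 229 224 226 226 223 226 227 238 232
  219 208]
 [225 235 233 231 233 229 226 226 227 227 226 226 225 224 225 225 226 225
  223 228]
 [138 147 148 143 142 147 151 157 181 197 185 143 114 132 139 216 232 228
  228 233]
 [252 237 226 226 210 167 130 128 135 140 121  81  60  68  68 116 142 150
  156 176]
 [255 255 255 255 255 254 253 253 253 253 234 165  65  68  63 108 179 177
  160 163]
 [255 255 255 255 255 255 255 255 255 225 160 102  69  73  62 149 236 255
  254 254]
 [255 255 255 255 255 255 255 255 255 220 135  74  48  58  53 103 235 255
  255 255]
 [255 248 236 251 255 255 246 237 229 193 157 104  28  30  29  92 235 255
  255 255]
 [253 246 238 230 250 255 235 221 224 222 183  96  27  25  26  92 235 255
  255 255]
 [233 236 237 221 211 245 244 226 221 221 218 197 182 159 141 187 244 255
  255 255]
 [157 154 163 200 202 243 246 231 225 222 224 223 223 222 228 212 243 255
  255 255]]
tF
[[242 240 234 238 241 250 243 233 248 231 204 201 176 136 113 106  81  
[... 249 characters left out ...]
 245 242
  242 247]
 [255 251 240 211 136  73  75  60  94 142 150 156 162 161 156 153 158 163
  170 190]
 [255 255 235 163 102  75  79  59 159 248 255 255 252 241 241 224 211 191
  174 176]
 [255 255 233 151  94  76  86  65 112 250 255 255 255 255 255 255 255 255
  255 255]
 [255 255 233 148  79  37  39  35 102 249 255 255 255 255 255 255 255 255
  255 255]
 [241 246 244 202 109  29  29  30 101 249 255 255 255 255 255 255 255 255
  255 255]
 [232 236 237 233 194 122  96  64 120 250 255 255 255 255 255 255 255 255
  255 255]
 [242 251 247 238 233 233 233 236 219 255 255 255 255 255 255 255 255 255
  255 255]
 [239 255 254 244 247 248 248 253 235 255 255 255 255 255 255 255 255 255
  255 255]]
```

```bash
python3 -c "
from workcell import bot
print(bot.job_done(), bot.observe()['clock'])"
```

```text
the job is handed in; nothing more can be done
the job is handed in; nothing more can be done
```

The selector is back at its locked port and the bolt is pushed home. I handed the job in at about 38 s, with the arm well clear of everything.

- **Dial:** I turned it the shorter way (anticlockwise) with the crank loosely caged between the fingers, taking the last part in steps of about 1 mm. The push force fell away as the catch dropped in. I stopped when it then rose to about 4.5 N, backed off and lifted out.
- **Catch:** The brass pin moved about 4.5 mm towards the axis. It had not shifted after I let go, nor in the last pictures.
- **Bolt:** I pushed it until it stopped moving while the force rose to 7.6 N.
- **Surroundings:** The cork ring, vial and stopper look unmoved in the last close-up pictures. I did not check the other bystanders there, but the arm stayed clear of them.

**Where checks disagreed:** My first measure of the bolt's travel from the top camera gave 17.1 mm, but rail shadow spoiled it. The tab's edges shifted by about 7 pixels, or roughly 19.7 mm. That fits the 20 mm stop, with the tool's travel after contact (about 19 mm), and with the force.

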